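# Hold a circular connector under the probe of a hold-down test jig

## Task

Put the larger of the two standing circular connectors on test: lower it gently, contact face up as it stands, into the round nest of the test jig until its wide ring sits on the nest's rim, let go of it without dropping it, then take the jig's sprung-open lever by its black cross handle and swing it down until the lever is level, so that the sprung probe bears on the connector's face. The lever has no latch, so keep it level and finish while still holding it; do not force it past level, which overloads the contacts. Leave the smaller connector, the multimeter and the screwdriver where they are.

Things in the scene. Friction and masses are not known exactly. Their poses are not given: they have to be found in the camera images.
- connector: The larger circular connector (to be tested), standing on its narrow rear end; round about its z axis, 38.5 mm tall, 33 g. Rear end 17 mm in diameter up to 15.5 mm; wide knurled ring 27.5 mm in diameter from 15.5 to 30 mm (grip here); contact end 23 mm in diameter from there to the face at 38.5 mm. Origin at the centre of its foot, z up.
- small_connector: The smaller circular connector, same shape, 20 mm in diameter and 28 mm tall, standing upright; origin at the centre of its foot, z up. Not to be moved.
- jig: Test jig fixed to the bench: base plate with its top at 16 mm, x -55 to +130 mm, y -68 to +68 mm; square nest block 60 x 60 mm; two hinge cheeks, outsides 122 mm apart, 133 mm high; hinged lever. Origin on the bench under the nest's centre; z up, x from the nest to the hinge (away from the handle end), y along the hinge pin.
- nest (a point): Centre of the round nest's mouth in the top of the nest block, 50 mm above the bench; axes as the jig's. Blind bore 21 mm in diameter, chamfered, 22 mm deep: the connector's rear end goes in and its wide ring comes to rest on the rim, the connector's origin then 15.5 mm below this point.
- lever_hinge (a point): Centre of the lever's hinge pin, 90 mm along the jig's x from the nest and 100 mm above the bench; the pin lies along the jig's y. Axes as the jig's.
- lever (a joint): Lever angle above level (rad): 0 = level, reaching from the hinge over the nest to the jig's -x; 1.75 = fully open, standing up and leaning slightly back, where a return spring keeps it (handle force about 1 N open, about 8 N level with the probe loaded); lower stop -0.12. On the seated connector the probe meets its face at 0.067, presses with 9 N at 0 and bottoms out at -0.067.
- handle: Black round cross bar at the end of the lever, 14 mm in diameter, along the jig's y, 74 mm free between the side rails, 180 mm from the hinge pin. Origin on its axis at mid length, 100 mm above the bench at level, 277 mm when open; axes turn with the lever (y along the bar, x to the hinge). Open window of 60 mm between the bar and the probe's carrier plate, for a finger.
- probe: Spring-loaded probe on the lever, 90 mm from the hinge pin: flat round nose 20 mm in diameter on a plunger with 12 mm stroke (3 N preload, then 1 N per mm); points down when the lever is level. Origin on the plunger's axis in the lever's mid plane with the plunger out, nose face 33.5 mm below it.
- meter: Handheld multimeter 138 x 68 x 44 mm lying on the bench; origin at the centre of its underside. Not to be moved.
- driver: Screwdriver 145 mm long, 15 mm thick, lying on the bench; origin at the centre of its underside, length along its y. Not to be moved.

How it is judged:
By the outcome, as a careful person would: the job done as asked, in the order asked, and still so for the second after the job is handed in, while the arm keeps its last pose, push and grip.
It also fails if it takes over 58 s, if anything falls off the work surface, if the arm or the gripper's body presses on something with over 40 N, if the wrist force passes 120 N, or if a joint passes its speed limit or range.

## Robot

A 7-joint arm with a two-finger parallel gripper is mounted at the origin on a cart in front of the work surface, level with it; the furniture and walls round the work are solid. World frame = base frame: x ahead of the robot, y to its left, z up, the work surface at z = 0. Lengths are in m, angles in rad, forces in N, time in s.
With the tool pointing down it reaches from about 0.35 to 0.9 m from the base axis. Payload 19.9 kg.
Tool frame: the origin (TCP) lies midway between the tips of the shut fingers; the grasp point (between the pads) lies 19 mm behind it (env.grip_point_offset is the distance from the TCP to the grasp point, in m); z points along the fingers, y is the line along which they close (so a half turn about z gives the same grasp; the last joint's range is limited). The gripper opens to 85 mm and grips with 20 to 120 N. Pads are 22 mm wide; open, the fingers measure 114 mm over their backs; the gripper's body (76 mm by 85 mm) begins 54 mm behind the grasp point. The pads swing forward as they close: fully open they stand 13 mm farther back than shut.
Start: joints at [1.157, 0.417, -0.01, 1.614, 0.005, 1.111, -0.053], TCP at [0.227, -0.582, 0.231] pointing down, gripper open.
Joint ranges: [-2.81, 2.81], [-0.39, 2.02], [-1.27, 1.25], [0.06, 2.57], [-1.19, 4.33], [0.19, 2], [-2.82, 2.82]. Speed limits (rad/s): [1.89, 1.89, 2.39, 2.39, 3.01, 3.01, 3.01].

## Interface

Orientations are given as a unit quaternion [w, x, y, z].
In Python, from cell import env, eyes, get_obs gives the robot as it stands (env), with the cameras (eyes) and the readings as plain functions.
- The arm moves only by the shell command python3 steer.py 'ROWS' [OPENING]. ROWS is one flat JSON list of numbers that holds 1 to 5 rows one after another, with no inner brackets; each row has 6 numbers: dx, dy, dz in m, then a rotation vector rx, ry, rz in rad; each row is the pose to reach, as a shift and turn from the pose commanded when the command began, along the tool's axes at that moment; what a row does not reach only later rows make up. A row lasts 1/10 s, in which the tool goes at most 0.05 m and 0.15 rad, less where a joint would pass 70% of its speed; a pose out of reach is approached as far as the arm can. OPENING is the opening from 0.0 (shut) to 1.0 (fully open), set as the command begins (- or left out keeps the last). The fingers move at their own pace and stop on an object; the grip force is fixed at half the most. Time passes only in rows, so rows that do not move let the fingers close. It prints the time, the measured TCP pose, the force, the opening and the grip force at its end. Input that does not fit is refused with a message, and nothing moves.
- get_obs(): the state, without advancing time (a new reading comes with each control period).
- eyes.get_image(name): name is "side" or "top" or "wrist"; returns the picture (420x560x3 uint8, blue, green, red); there is no depth.
- eyes.calibration(name): a dict with "intrinsics" (3x3 intrinsics, pixels), "eye" and "orientation" of the camera in the world. Camera axes: x right, y down, z forward; pixel columns grow to the right and rows downward; lengths in m; the calibration is good to about 2 mm. A picture is of the moment at which its call begins: read the wrist's pose just before it. calibration takes no time and is no camera call; for the wrist camera it gives the pose at the moment of the call.
- env.finish_job(): hands the job in; it is judged then, once.
The state is a dict: "time_s": time; "joint_positions": joint angles; "qvel": joint speeds; "joint_efforts": joint torques, N m; "position": TCP position; "ee_rot": TCP orientation; "force": force on the tool from outside, world axes, zero at the start; "moment": the same for the moment, N m; "finger_gap": opening from 0.0 (shut) to 1.0 (fully open); "gripper_force": force on a finger pad.
Only numpy, scipy, OpenCV 4.12 (cv2) and the standard library are available. Lean on these libraries where they do the work, as an engineer would, in place of code of your own. Each camera call takes 0.05 s, during which the arm holds its last target. There are 200 camera calls.

## Working session

There is one attempt and no reset: what is moved stays moved. The work goes in short steps, Python scripts to look and compute and a shell command to move; the robot and the scene stay as the last step left them, time stands still between calls to the robot, and variables do not carry over. Pictures are saved under pics/ and viewed, at most 10 in all, crops included, and the job is handed in when it is done.

```bash
ls; mkdir -p pics; python3 - <<'E'
from cell import env, eyes, get_obs
import cv2,numpy as np
o=get_obs();print(o['time_s'],o['position'],o['ee_rot'],o['finger_gap'],env.grip_point_offset)
for n in['side','top']:
    cv2.imwrite(f'pics/{n}0.png',eyes.get_image(n));c=eyes.calibration(n);print(n,c)
E
```

```text
cell.py
pics
steer.py
0.0 [ 0.22690191 -0.58197911  0.23068556] [-5.80282324e-04  9.82769876e-01  1.84832379e-01 -1.58788334e-04] 0.9969300775573938 0.0187
side {'intrinsics': array([[391.22022218,   0.        , 285.59692445],
       [  0.        , 391.22022218, 211.57393149],
       [  0.        ,   0.        ,   1.        ]]), 'eye': array([ 0.01104492, -0.55339666,  0.55711251]), 'orientation': array([-0.46957077,  0.83038744, -0.25887087,  0.15147892])}
top {'intrinsics': array([[396.68297294,   0.        , 282.51581541],
       [  0.        , 396.68297294, 212.72189714],
       [  0.        ,   0.        ,   1.        ]]), 'eye': array([0.29076599, 0.09143791, 1.06322209]), 'orientation': array([ 0.07402227, -0.69630624,  0.7113847 , -0.06008438])}
```

View pics/side0.png

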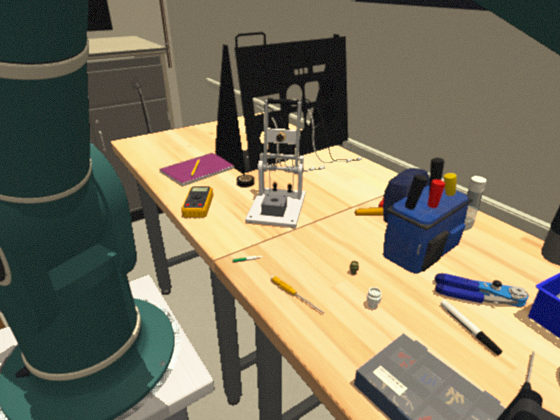

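View pics/top0.png

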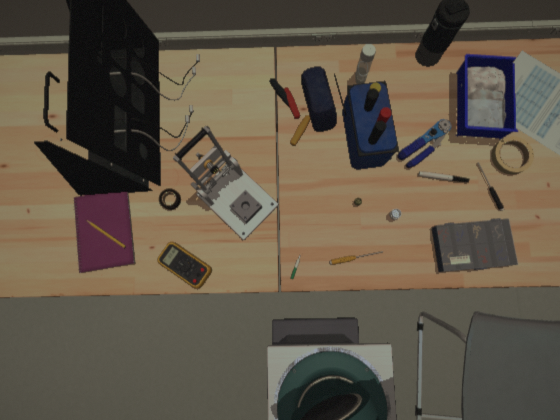

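The side view shows the big white connector at about (374,297), the small olive one at (353,267) and the jig nest at (274,203). The top view shows the big connector at (394,214), the small at (357,202), the nest at (245,206) and the open handle at (192,145).

```bash
cat >h.py <<'E'
from cell import env, eyes, get_obs
import cv2,numpy as np
from scipy.spatial.transform import Rotation as R
def rot(q): return R.from_quat([q[1],q[2],q[3],q[0]])
def ray(c,uv):
    d=np.linalg.solve(c['intrinsics'],[uv[0],uv[1],1.]);return rot(c['orientation']).apply(d)
def onz(c,uv,z):
    d=ray(c,uv);e=np.array(c['eye']);return e+d*(z-e[2])/d[2]
def proj(c,p):
    q=rot(c['orientation']).inv().apply(np.array(p)-c['eye']);u=c['intrinsics']@q;return u[:2]/u[2]
def two(c1,u1,c2,u2):
    a,b=ray(c1,u1),ray(c2,u2);A=np.stack([a,-b],1);s=np.linalg.lstsq(A,np.array(c2['eye'])-c1['eye'],rcond=None)[0]
    p,q=c1['eye']+a*s[0],c2['eye']+b*s[1];return (p+q)/2,np.linalg.norm(p-q)
def totool(v): return rot(get_obs()['ee_rot']).inv().apply(v)
E
python3 - <<'E'
from h import *
t=eyes.calibration('top');s=eyes.calibration('side')
print('big top',onz(t,(394,214),.037),'two',two(t,(395,214),s,(374,293)))
print('small',onz(t,(357,202),.028),two(t,(357.5,202),s,(353.5,265)))
print('nest',onz(t,(245,206),.05),two(t,(245,206),s,(274,200)))
print('handle',two(t,(192,145),s,(283,103)))
a=cv2.imread('pics/top0.png');
A=cv2.resize(a[115:245,160:285],None,fx=4.4,fy=4.4,interpolation=cv2.INTER_CUBIC)
b=a[190:230,340:410];B=cv2.resize(b,None,fx=3.5,fy=3.5)
o=np.zeros((572,800,3),np.uint8);o[:A.shape[0],:A.shape[1]]=A;o[:B.shape[0],552:552+B.shape[1]]=B[:,:248]
cv2.imwrite('pics/crop1.png',o)
E
```

```text
big top [ 0.47803522 -0.18185488  0.037     ] two (array([ 0.4796952 , -0.18617137,  0.03411051]), np.float64(0.00290301537602685))
small [ 0.51441909 -0.08875129  0.028     ] (array([ 0.51643764, -0.09162563,  0.02390293]), np.float64(0.0027586782727688866))
nest [0.5060084  0.20737132 0.05      ] (array([0.5073109 , 0.20669874, 0.04996609]), np.float64(0.002897206456903455))
handle (array([0.59374038, 0.29244982, 0.27453296]), np.float64(0.00346304684459491))
```

View pics/crop1.png

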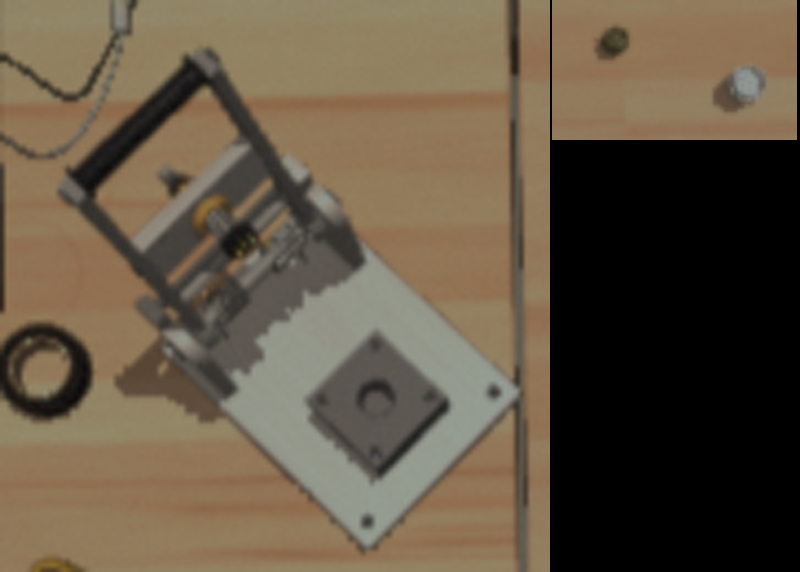

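The crop shows the nest bore at crop (377,398), which is top pixel (245.7,205.5). The plate's front corners are at crop (520,390) and (368,550), and the black handle runs from crop (75,185) to (205,65). Next I'll measure yaw and plan the move to above the connector.

```bash
python3 - <<'E'
from h import *
t=eyes.calibration('top');s=eyes.calibration('side')
f=lambda x,y:(x/4.4+160-.4,y/4.4+115-.4)
a,b=onz(t,f(520,390),.016),onz(t,f(368,550),.016);print('front corners',a,b,np.linalg.norm(a-b))
m=(a+b)/2;d=(b-a)/np.linalg.norm(b-a)  # d ~ jig -y or y
n=onz(t,f(377,398),.05);print('nest',n,'yaw y',np.degrees(np.arctan2(d[1],d[0])),'front->nest',n-m,np.linalg.norm((n-m)[:2]))
h1,h2=onz(t,f(75,185),.277),onz(t,f(205,65),.277);print('handle',(h1+h2)/2,np.linalg.norm(h1-h2),np.degrees(np.arctan2(*(h1-h2)[[1,0]])))
print('panel top corner?',two(t,(158,40),s,(347,38)), onz(t,(158,185),0))
print(totool(np.array([.47,-.19,.20])-get_obs()['position']))
E
```

```text
front corners [0.51873973 0.12249356 0.016     ] [0.42201437 0.21609829 0.016     ] 0.1346017930848922
nest [0.50851871 0.20662863 0.05      ] yaw y 135.93933170648626 front->nest [0.03814166 0.0373327  0.034     ] 0.05337149975525579
handle [0.59584237 0.29377795 0.277     ] 0.084597358930721 133.9415383945805
panel top corner? (array([0.77641751, 0.30866228, 0.41026107]), np.float64(0.06641752404578073)) [0.58223423 0.45593503 0.        ]
[ 0.36886694 -0.27688444  0.03100218]
```

```bash
python3 steer.py '[0.037,-0.028,0.003,0,0,-0.08,0.074,-0.055,0.006,0,0,-0.16,0.111,-0.083,0.009,0,0,-0.24,0.148,-0.111,0.012,0,0,-0.32,0.184,-0.138,0.015,0,0,-0.41]' 0.8
python3 - <<'E'
from h import *
print(totool(np.array([.44,-.19,.20])-get_obs()['position']))
E
```

```text
time_s: 0.6
position: [0.3489, -0.3849, 0.216]
ee_rot: [-0.0, 0.924, 0.383, -0.0]
force: [0.7, -1.0, 1.0]
finger_gap: 0.798
gripper_force: 0.0
[ 0.20222165 -0.07346759  0.01604482]
```

```bash
python3 steer.py '[0.04,-0.015,0.003,0,0,0,0.08,-0.03,0.006,0,0,0,0.12,-0.044,0.01,0,0,0,0.16,-0.06,0.013,0,0,0,0.202,-0.073,0.016,0,0,0]'
python3 steer.py '[0,0,0,0,0,0,0,0,0,0,0,0]'
python3 - <<'E'
from h import *
print(eyes.calibration('wrist'));cv2.imwrite('pics/w1.png',eyes.get_image('wrist'))
E
```

```text
time_s: 1.1
position: [0.4403, -0.1911, 0.2001]
ee_rot: [-0.0, 0.925, 0.381, -0.0]
force: [0.7, -1.2, -0.9]
finger_gap: 0.8
gripper_force: 0.0
time_s: 1.3
position: [0.4404, -0.192, 0.2001]
ee_rot: [-0.0, 0.924, 0.382, -0.0]
force: [0.5, -0.9, 1.1]
finger_gap: 0.8
gripper_force: 0.0
{'intrinsics': array([[356.42114347,   0.        , 274.18758589],
       [  0.        , 356.42114347, 208.84880355],
       [  0.        ,   0.        ,   1.        ]]), 'eye': array([ 0.4932531 , -0.13843613,  0.34353941]), 'orientation': array([ 0.13847015,  0.91309692, -0.37918302, -0.05744798])}
```

View pics/w1.png

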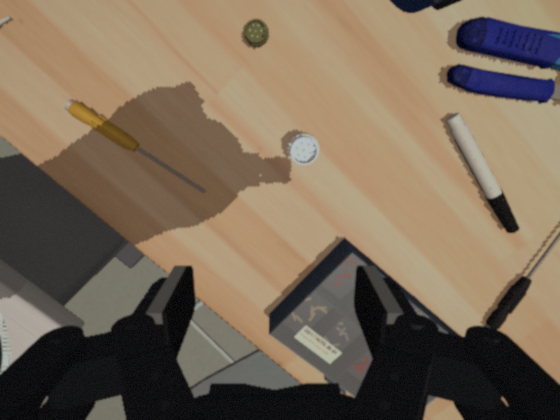

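The wrist view shows the white connector's face at about (304,149), the small connector at (256,33), and the two fingertips at (178,290) and (370,290).

```bash
python3 - <<'E'
from h import *
c=eyes.calibration('wrist');a=cv2.imread('pics/w1.png')
h=cv2.cvtColor(a,cv2.COLOR_BGR2HSV);m=((h[...,1]<70)&(h[...,2]>130)).astype(np.uint8)
m[:, :270]=0;m[:,340:]=0;m[:120]=0;m[180:]=0
n,l,st,ce=cv2.connectedComponentsWithStats(m);i=1+st[1:,4].argmax();print(st[i],ce[i])
k=max(cv2.findContours((l==i).astype(np.uint8),0,2)[0],key=cv2.contourArea);u=cv2.minEnclosingCircle(k);print(u)
for z in(.03,.0385):print(onz(c,u[0],z),onz(c,(304,149),z))
p=onz(c,u[0],.033);print(totool(np.array([p[0],p[1],.10])-get_obs()['position']))
E
```

```text
[ 287  132   53   48 1301] [309.72405842 157.13451191]
((313.7069091796875, 160.70689392089844), 31.215129852294922)
[ 0.48014996 -0.20156471  0.03      ] [ 0.48123438 -0.18803508  0.03      ]
[ 0.48049748 -0.19988229  0.0385    ] [ 0.4815525  -0.18671942  0.0385    ]
[0.02301332 0.03406024 0.10007986]
```

```bash
python3 - <<'E'
from h import *
print(totool(np.array([.481,-.187,.09])-get_obs()['position']))
E
python3 steer.py '[0.01,0.009,0.03,0,0,0,0.022,0.018,0.06,0,0,0,0.032,0.025,0.095,0,0,0,0.032,0.025,0.11,0,0,0,0.032,0.025,0.11,0,0,0]'
python3 - <<'E'
from h import *
c=eyes.calibration('wrist');a=eyes.get_image('wrist');o=get_obs()
p=proj(c,[.481,-.187,.0385]);print(c['eye'],c['orientation'],p,o['position'])
u,v=map(int,p);u0,v0=u-70,v-60;print(u0,v0)
cv2.imwrite('pics/w2.png',cv2.resize(a[v0:v0+120,u0:u0+140],None,fx=4,fy=4,interpolation=cv2.INTER_CUBIC))
E
```

```text
[0.0333765  0.02466277 0.11008024]
time_s: 1.85
position: [0.479, -0.1886, 0.0881]
ee_rot: [-0.001, 0.925, 0.38, -0.002]
force: [-0.9, 1.0, 0.9]
finger_gap: 0.797
gripper_force: 0.0
[ 0.53249902 -0.13533679  0.23148014] [ 0.13849039  0.9124202  -0.38049342 -0.05945206] [276.08718995 229.84286817] [ 0.47969662 -0.18879171  0.08970726]
206 169
```

View pics/w2.png

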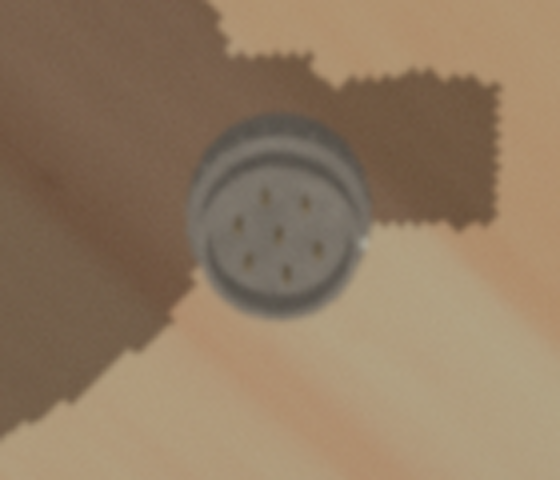

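The connector's centre pin is at crop (279,233), wrist pixel (275.4,226.9), about 1.7 mm from my prediction. I'll use it.

```bash
python3 - <<'E'
from h import *
c=eyes.calibration('wrist');p=onz(c,(275.4,226.9),.038);print(p)
for z in(.045,.018):print(totool(np.array([p[0],p[1],z])-get_obs()['position']))
E
```

```text
[ 0.48226951 -0.18620658  0.038     ]
[3.69212995e-03 5.11913665e-05 4.47035534e-02]
[3.71927688e-03 9.85922056e-05 7.17034982e-02]
```

```bash
python3 steer.py '[0.002,0,0.015,0,0,0,0.0037,0,0.03,0,0,0,0.0037,0,0.045,0,0,0,0.0037,0,0.06,0,0,0,0.0037,0,0.0715,0,0,0]'
python3 steer.py '[0,0,0,0,0,0,0,0,0,0,0,0,0,0,0,0,0,0,0,0,0,0,0,0,0,0,0,0,0,0]' 0.0
python3 steer.py '[0,0,0,0,0,0,0,0,0,0,0,0,0,0,0,0,0,0,0,0,0,0,0,0,0,0,0,0,0,0]'
```

```text
time_s: 2.4
position: [0.4829, -0.1854, 0.0175]
ee_rot: [-0.0, 0.925, 0.381, -0.0]
force: [-0.8, -0.4, -0.7]
finger_gap: 0.801
gripper_force: 0.0
time_s: 2.9
position: [0.4836, -0.1854, 0.0196]
ee_rot: [0.0, 0.925, 0.381, 0.0]
force: [-1.3, 1.3, 6.4]
finger_gap: 0.289
gripper_force: 58.8
time_s: 3.4
position: [0.4837, -0.1855, 0.0196]
ee_rot: [0.0, 0.925, 0.381, 0.0]
force: [-0.8, 1.1, 7.4]
finger_gap: 0.288
gripper_force: 58.8
```

```bash
python3 steer.py '[0,0,-0.01,0,0,0,0,0,-0.03,0,0,0,0,0,-0.06,0,0,0,0,0,-0.1,0,0,0,0,0,-0.14,0,0,0]'
python3 - <<'E'
from h import *
a=eyes.get_image('wrist');b=eyes.get_image('side');c=eyes.calibration('side')
o=get_obs();p=proj(c,o['position']);print(p,o['force'],o['finger_gap']);u,v=map(int,p)
A=cv2.resize(a[200:400,170:380],None,fx=1.9,fy=1.9,interpolation=cv2.INTER_CUBIC)
B=cv2.resize(b[v-40:v+40,u-40:u+40],None,fx=4.9,fy=4.9,interpolation=cv2.INTER_CUBIC)
o=np.zeros((400,800,3),np.uint8);o[:380,:399]=A;o[:392,400:792]=B
cv2.imwrite('pics/g1.png',o)
E
```

```text
time_s: 3.9
position: [0.4829, -0.1851, 0.161]
ee_rot: [-0.0, 0.925, 0.381, 0.0]
force: [0.5, 0.2, -1.2]
finger_gap: 0.29
gripper_force: 59.0
[384.60230288 236.58343138] [ 0.43710145  0.24610881 -0.71842309] 0.2897346289108653
```

View pics/g1.png

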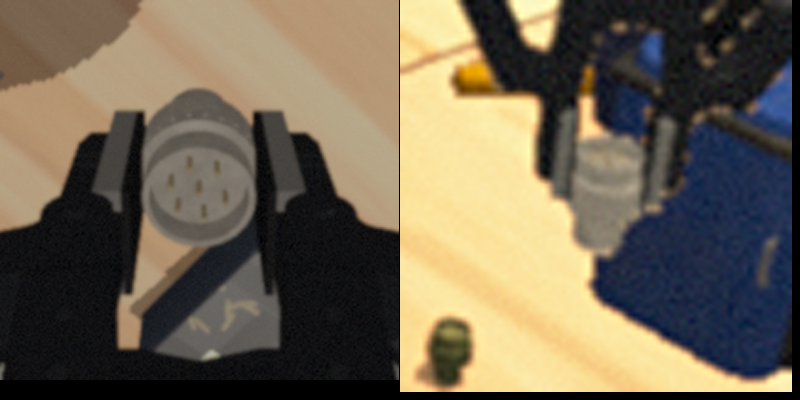

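The connector is held upright by the ring. In the wrist crop its face centre is at (200,185), wrist pixel (275,297). I'll turn 90° so the camera clears the lever and move to view the nest.

```bash
python3 - <<'E'
from h import *
c=eyes.calibration('wrist');o=get_obs();p=onz(c,(274.9,297),o['position'][2]-.0196+.038);print(p-o['position'],totool(p-o['position']))
E
python3 steer.py '[0.03,-0.02,0,0,0,-0.15,0.06,-0.04,0,0,0,-0.3,0.09,-0.06,0,0,0,-0.45,0.12,-0.08,0,0,0,-0.6,0.147,-0.1,0,0,0,-0.75]'
python3 - <<'E'
from h import *
o=get_obs();print(o['joint_positions'].round(2),totool(np.array([.551,.164,.16])-o['position']))
E
```

```text
[-0.0005961   0.00012188  0.0184    ] [-0.00028203 -0.00036925 -0.01840419]
time_s: 4.5
position: [0.5172, -0.0092, 0.1594]
ee_rot: [0.0, 0.719, 0.695, 0.0]
force: [0.5, -0.1, -0.7]
finger_gap: 0.283
gripper_force: 59.0
[ 0.42  0.36 -0.55  1.93  0.24  0.91 -0.28] [ 0.17422642  0.02817176 -0.00063546]
```

```bash
python3 steer.py '[0.035,0.005,0.005,0,0,-0.15,0.07,0.01,0.01,0,0,-0.3,0.105,0.016,0.015,0,0,-0.45,0.14,0.022,0.02,0,0,-0.6,0.174,0.028,0.025,0,0,-0.75]'
python3 steer.py '[0,0,0,0,0,-0.09,0,0,0,0,0,-0.09,0,0,0,0,0,-0.09]'
python3 - <<'E'
from h import *
c=eyes.calibration('wrist');a=eyes.get_image('wrist');o=get_obs()
p=proj(c,[.507,.207,.05]);print(c['eye'],p,o['position'],o['force'],o['joint_positions'].round(2))
u,v=map(int,p);u0,v0=u-80,v-70;print(u0,v0)
cv2.imwrite('pics/n1f.png',a);cv2.imwrite('pics/n1.png',cv2.resize(a[max(v0,0):v0+140,u0:u0+160],None,fx=4,fy=4,interpolation=cv2.INTER_CUBIC))
E
```

```text
time_s: 5.0
position: [0.5519, 0.1633, 0.1341]
ee_rot: [0.0, 0.414, 0.91, -0.0]
force: [-0.1, 0.0, -0.0]
finger_gap: 0.289
gripper_force: 59.0
time_s: 5.3
position: [0.5518, 0.1612, 0.1339]
ee_rot: [0.0, 0.377, 0.926, -0.0]
force: [0.1, -0.7, -0.6]
finger_gap: 0.289
gripper_force: 59.0
[0.49666945 0.21432544 0.27739503] [277.2822845  118.82731488] [0.55189202 0.16097725 0.13400396] [ 0.14652589  0.02562282 -1.00645609] [ 0.22  0.54 -0.72  1.81  0.43  0.96  0.1 ]
197 48
```

View pics/n1.png

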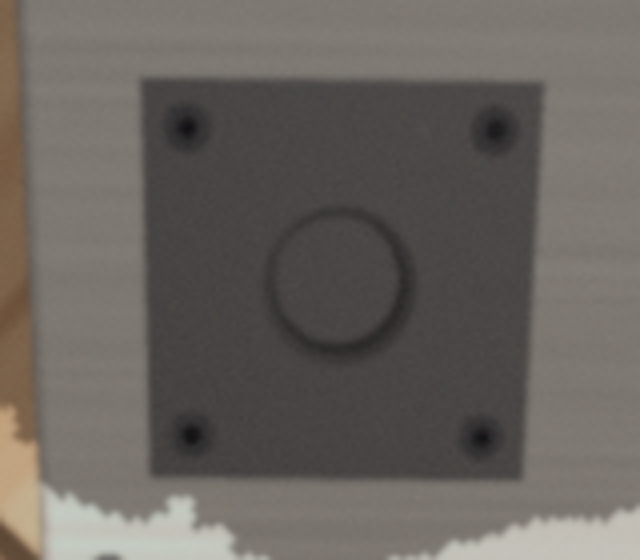

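The nest block's corners are at crop (142,79), (545,83), (523,480) and (152,477), with the bore centre near (339.5,285), wrist pixel (281.5,119).

```bash
python3 - <<'E'
from h import *
c=eyes.calibration('wrist');f=lambda x,y:(x/4+197-.4,y/4+48-.4)
P=[onz(c,f(*q),.05) for q in[(142,79),(545,83),(523,480),(152,477)]]
print([np.linalg.norm(P[i]-P[i-1]).round(4) for i in range(4)],np.mean(P,0))
for i in(1,3):
  d=P[i]-P[i-1];print(np.degrees(np.arctan2(d[1],d[0])))
n=onz(c,f(339.5,285),.05);o=get_obs();print('nest',n,'circle',onz(c,f(339.5,282),.05))
print(np.degrees(rot(o['ee_rot']).as_euler('zyx')),totool(np.array([n[0],n[1],.09])-o['position']))
E
```

```text
[np.float64(0.0598), np.float64(0.06), np.float64(0.0597), np.float64(0.0598)] [0.50934429 0.20848433 0.05      ]
45.12768447302231
-134.81577323356152
nest [0.50894177 0.20866687 0.05      ] circle [0.50861729 0.20898016 0.05      ]
[-1.35661371e+02  7.13484292e-03  1.79965912e+02] [0.06407132 0.00410572 0.04397023]
```

```bash
python3 steer.py '[0.03,0.002,0.01,0,0,0.01,0.06,0.004,0.03,0,0,0.01,0.0641,0.0041,0.05,0,0,0.01,0.0641,0.0041,0.054,0,0,0.01,0.0641,0.0041,0.054,0,0,0.01]'
python3 steer.py '[0,0,0,0,0,0,0,0,0,0,0,0]'
python3 - <<'E'
from h import *
o=get_obs();print(o['position'],o['force'],totool(np.array([.5090,.2086,.08])-o['position']))
a=eyes.get_image('wrist');c=eyes.calibration('wrist');p=proj(c,[.509,.2086,.05]);print(p)
b=eyes.get_image('side');q=proj(eyes.calibration('side'),[.509,.2086,.07]);u,v=map(int,q)
A=a[180:380,170:370];B=cv2.resize(b[v-50:v+50,u-50:u+50],None,fx=4,fy=4,interpolation=cv2.INTER_CUBIC)
cv2.imwrite('pics/n2.png',np.hstack([cv2.resize(A,(400,400)),B]))
E
```

```text
time_s: 5.85
position: [0.509, 0.2086, 0.0799]
ee_rot: [-0.0, 0.381, 0.925, -0.0]
force: [0.5, -0.0, -0.8]
finger_gap: 0.289
gripper_force: 59.0
time_s: 6.05
position: [0.5095, 0.209, 0.0807]
ee_rot: [0.001, 0.381, 0.925, 0.0]
force: [0.8, -0.2, 0.6]
finger_gap: 0.286
gripper_force: 59.0
[0.50954461 0.20903072 0.08065704] [ 0.78827413 -0.16730506  0.64917468] [ 8.37547130e-05 -6.90010254e-04  6.56273291e-04]
[273.77487289 249.2209049 ]
```

View pics/n2.png

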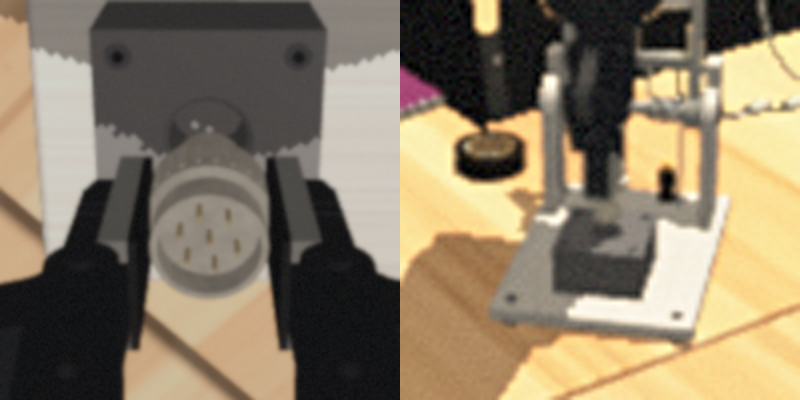

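The connector hangs centred over the bore, and the gripper is clear of the lever. Lowering.

```bash
python3 steer.py '[0,0,0.004,0,0,0,0,0,0.008,0,0,0,0,0,0.012,0,0,0,0,0,0.015,0,0,0,0,0,0.015,0,0,0]'; python3 steer.py '[0,0,0.002,0,0,0,0,0,0.004,0,0,0,0,0,0.006,0,0,0,0,0,0.008,0,0,0,0,0,0.008,0,0,0]'
```

```text
time_s: 6.65
position: [0.5084, 0.2095, 0.0642]
ee_rot: [-0.0, 0.38, 0.925, -0.0]
force: [0.0, 0.5, 0.4]
finger_gap: 0.288
gripper_force: 59.0
time_s: 7.15
position: [0.5085, 0.2095, 0.0565]
ee_rot: [-0.0, 0.38, 0.925, -0.0]
force: [-0.3, -0.4, -0.4]
finger_gap: 0.284
gripper_force: 59.0
```

In the bore without contact. Feeling for the rim.

```bash
python3 steer.py '[0,0,0.0007,0,0,0,0,0,0.0014,0,0,0,0,0,0.002,0,0,0,0,0,0.002,0,0,0]'; python3 steer.py '[0,0,0.0005,0,0,0,0,0,0.001,0,0,0,0,0,0.001,0,0,0]'
```

```text
time_s: 7.55
position: [0.5086, 0.2095, 0.0547]
ee_rot: [-0.0, 0.38, 0.925, -0.0]
force: [1.3, 0.1, -0.6]
finger_gap: 0.287
gripper_force: 59.0
time_s: 7.85
position: [0.5087, 0.2096, 0.0541]
ee_rot: [0.0, 0.38, 0.925, -0.0]
force: [-2.2, -2.7, 7.7]
finger_gap: 0.283
gripper_force: 59.9
```

```bash
python3 steer.py '[0,0,0,0,0,0,0,0,0,0,0,0,0,0,0,0,0,0]' 0.5; python3 steer.py '[0,0,-0.01,0,0,0,0,0,-0.02,0,0,0,0,0,-0.04,0,0,0,0,0,-0.06,0,0,0,0,0,-0.08,0,0,0]'
python3 - <<'E'
from h import *
a=eyes.get_image('wrist');c=eyes.calibration('wrist');o=get_obs();p=proj(c,[.5088,.209,.073]);print(p,o['position'])
u,v=map(int,p);print(u-70,v-60)
cv2.imwrite('pics/s1.png',cv2.resize(a[v-60:v+60,u-70:u+70],None,fx=4,fy=4,interpolation=cv2.INTER_CUBIC))
E
```

```text
time_s: 8.15
position: [0.5086, 0.2095, 0.0537]
ee_rot: [-0.0, 0.38, 0.925, -0.0]
force: [0.0, 0.4, -1.0]
finger_gap: 0.498
gripper_force: 0.0
time_s: 8.65
position: [0.5087, 0.2097, 0.1355]
ee_rot: [0.0, 0.38, 0.925, 0.0]
force: [-0.0, 0.2, 0.3]
finger_gap: 0.498
gripper_force: 0.0
[271.68149551 226.61108686] [0.50985183 0.21042812 0.13846181]
201 166
```

View pics/s1.png

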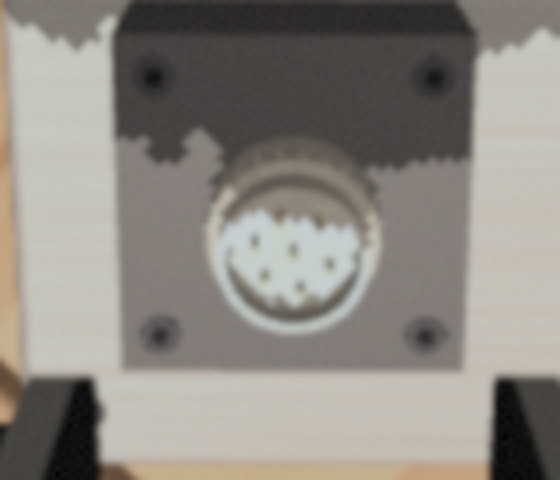

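Connector seated upright, with its wide ring on the rim. Now up and over to the open handle.

```bash
python3 steer.py '[0,0,-0.04,0,0,0,0,0,-0.08,0,0,0,0,0,-0.12,0,0,0,0,0,-0.16,0,0,0,0,0,-0.2,0,0,0]' 0.6
python3 - <<'E'
from h import *
o=get_obs();print(o['joint_positions'].round(2),totool(np.array([.595,.295,.33])-o['position']))
E
```

```text
time_s: 9.2
position: [0.5081, 0.2096, 0.3364]
ee_rot: [0.0, 0.38, 0.925, 0.0]
force: [0.2, 0.5, 0.4]
finger_gap: 0.6
gripper_force: 0.0
[ 0.25  0.29 -0.85  1.65  0.23  1.31  0.15] [-0.00184694  0.12178917  0.00643949]
```

```bash
python3 steer.py '[0,0.03,0,0,0,0,0,0.06,0,0,0,0,0,0.09,0,0,0,0,-0.001,0.122,0.003,0,0,0,-0.001,0.122,0.006,0,0,0]'
python3 - <<'E'
from h import *
a=eyes.get_image('wrist');c=eyes.calibration('wrist');o=get_obs();p=proj(c,[.595,.295,.277]);print(p,o['position'],o['joint_positions'].round(2))
s=eyes.get_image('side');t=eyes.get_image('top');q=[proj(eyes.calibration(n),[.595,.295,.277]).astype(int) for n in('side','top')]
B=[cv2.resize(i[max(k[1]-50,0):][:100,k[0]-40:k[0]+40],(240,300),interpolation=cv2.INTER_CUBIC) for i,k in((s,q[0]),(t,q[1]))]
cv2.imwrite('pics/h1.png',np.hstack([cv2.resize(a,(560,420)),cv2.resize(np.vstack(B),(168,420))]))
E
```

```text
time_s: 9.7
position: [0.596, 0.2979, 0.3273]
ee_rot: [-0.001, 0.379, 0.925, 0.001]
force: [0.3, 0.6, -0.3]
finger_gap: 0.598
gripper_force: 0.0
[272.71573054 237.69983681] [0.59503264 0.2968626  0.32703641] [ 0.01  0.54 -0.8   1.36  0.38  1.4   0.01]
```

View pics/h1.png

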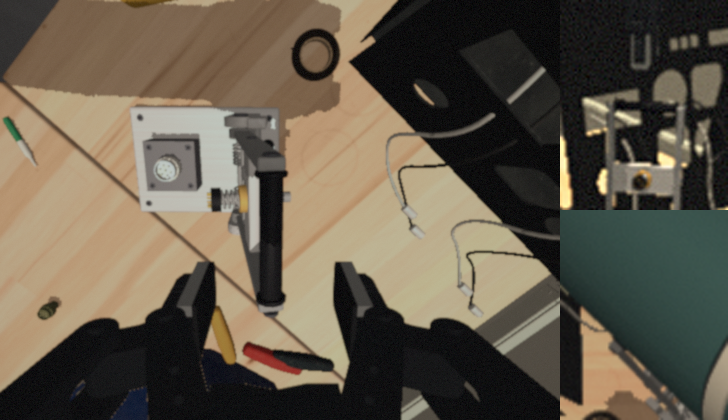

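The wrist view shows the bar at column 270, rows 175–297, centred between the open fingers and within about 2 mm of my prediction. Lowering onto it and closing.

```bash
python3 steer.py '[0,-0.001,0.015,0,0,0,-0.001,-0.002,0.03,0,0,0,-0.001,-0.002,0.045,0,0,0,-0.001,-0.002,0.06,0,0,0,-0.001,-0.002,0.068,0,0,0]'
python3 steer.py '[0,0,0,0,0,0,0,0,0,0,0,0,0,0,0,0,0,0,0,0,0,0,0,0,0,0,0,0,0,0]' 0.0
```

```text
time_s: 10.35
position: [0.5941, 0.2929, 0.2577]
ee_rot: [-0.001, 0.38, 0.925, -0.001]
force: [0.0, -0.0, 0.1]
finger_gap: 0.601
gripper_force: 0.0
time_s: 10.85
position: [0.5948, 0.2939, 0.2606]
ee_rot: [0.0, 0.38, 0.925, 0.001]
force: [1.2, 1.6, 5.5]
finger_gap: 0.14
gripper_force: 58.8
```

```bash
python3 - <<'E'
import numpy as np
f=lambda t:np.array([-.18*np.cos(t),-.18*np.sin(t)])
for s in(1.75,1.4,1.05,.7,.35):print(s,[(f(s-.07*k)-f(s)).round(4).tolist() for k in range(1,6)])
E
```

```text
1.75 [[-0.0125, -0.0018], [-0.025, -0.0027], [-0.0376, -0.0028], [-0.0502, -0.002], [-0.0627, -0.0003]]
1.4 [[-0.0123, 0.0026], [-0.0245, 0.006], [-0.0363, 0.0103], [-0.0478, 0.0154], [-0.059, 0.0212]]
1.05 [[-0.0107, 0.0066], [-0.0209, 0.014], [-0.0306, 0.0221], [-0.0397, 0.0308], [-0.0481, 0.0402]]
0.7 [[-0.0078, 0.0099], [-0.0148, 0.0203], [-0.0211, 0.0312], [-0.0267, 0.0426], [-0.0314, 0.0542]]
0.35 [[-0.0039, 0.012], [-0.007, 0.0242], [-0.0092, 0.0366], [-0.0105, 0.0491], [-0.0109, 0.0617]]
```

```bash
python3 steer.py '[0,-0.0125,-0.0018,0,0,0,0,-0.025,-0.0027,0,0,0,0,-0.0376,-0.0028,0,0,0,0,-0.0502,-0.002,0,0,0,0,-0.0627,-0.0003,0,0,0]'
```

```text
time_s: 11.35
position: [0.5506, 0.2494, 0.2614]
ee_rot: [0.001, 0.38, 0.925, 0.001]
force: [1.4, 3.0, 6.5]
finger_gap: 0.14
gripper_force: 60.6
```

```bash
python3 steer.py '[0,0,0,0,0,0]'; python3 -c "
from h import *
o=get_obs();print(o['moment'],o['joint_positions'].round(2))"
```

```text
time_s: 11.45
position: [0.55, 0.2489, 0.2613]
ee_rot: [0.001, 0.38, 0.925, 0.001]
force: [0.3, 3.5, 8.3]
finger_gap: 0.14
gripper_force: 60.9
[ 0.84196419  0.02519296 -0.04431553] [ 0.13  0.47 -0.82  1.62  0.36  1.21  0.03]
```

```bash
python3 steer.py '[0,-0.0123,0.0026,0,0,0,0,-0.0245,0.006,0,0,0,0,-0.0363,0.0103,0,0,0,0,-0.0478,0.0154,0,0,0,0,-0.059,0.0212,0,0,0]'
python3 steer.py '[0,-0.0107,0.0066,0,0,0,0,-0.0209,0.014,0,0,0,0,-0.0306,0.0221,0,0,0,0,-0.0397,0.0308,0,0,0,0,-0.0481,0.0402,0,0,0]'
```

```text
time_s: 11.95
position: [0.5088, 0.2073, 0.2396]
ee_rot: [0.0, 0.38, 0.925, 0.001]
force: [3.2, 5.3, 1.6]
finger_gap: 0.143
gripper_force: 59.6
time_s: 12.45
position: [0.4751, 0.1732, 0.1988]
ee_rot: [0.0, 0.38, 0.925, 0.001]
force: [-4.1, 0.9, 7.4]
finger_gap: 0.145
gripper_force: 60.1
```

```bash
python3 steer.py '[0,-0.0078,0.0099,0,0,0,0,-0.0148,0.0203,0,0,0,0,-0.0211,0.0312,0,0,0,0,-0.0267,0.0426,0,0,0,0,-0.0314,0.0542,0,0,0]'
python3 steer.py '[0,-0.0039,0.012,0,0,0,0,-0.006,0.02,0,0,0,0,-0.0078,0.028,0,0,0,0,-0.009,0.036,0,0,0,0,-0.0099,0.042,0,0,0]'
python3 -c "
from h import *
import math
t=eyes.calibration('side');o=get_obs();print(o['position'],o['force'])
im=eyes.get_image('side');cv2.imwrite('pics/lv.png',im)"
```

```text
time_s: 12.95
position: [0.4533, 0.151, 0.1443]
ee_rot: [0.001, 0.38, 0.925, 0.001]
force: [7.7, 11.8, 1.0]
finger_gap: 0.14
gripper_force: 59.0
time_s: 13.45
position: [0.447, 0.1447, 0.1026]
ee_rot: [0.001, 0.38, 0.925, 0.002]
force: [6.0, 10.7, 6.0]
finger_gap: 0.142
gripper_force: 58.6
[0.44701844 0.14470029 0.10260248] [ 5.97574088 10.72103001  5.95030004]
```

```bash
for i in 1 2 3 4 5 6; do python3 steer.py '[0,-0.0001,0.002,0,0,0,0,-0.0001,0.002,0,0,0,0,-0.0001,0.002,0,0,0]' | grep -E 'pos|force:' | tr '\n' ' '; echo; done
```

```text
position: [0.447, 0.1446, 0.101] force: [4.1, 9.5, 6.1] gripper_force: 59.0 
position: [0.4469, 0.1446, 0.0991] force: [2.7, 8.8, 7.2] gripper_force: 59.1 
position: [0.4469, 0.1445, 0.0971] force: [2.6, 8.9, 9.6] gripper_force: 59.2 
position: [0.4468, 0.1443, 0.095] force: [4.3, 8.2, 7.1] gripper_force: 59.8 
position: [0.4467, 0.1443, 0.0931] force: [4.1, 8.9, 7.6] gripper_force: 59.9 
position: [0.4467, 0.1442, 0.0911] force: [3.9, 8.6, 8.4] gripper_force: 60.0
```

```bash
for i in 1 2 3; do python3 steer.py '[0,0,0.002,0,0,0,0,0,0.002,0,0,0,0,0,0.002,0,0,0]' | grep -E 'pos|force:' | tr '\n' ' '; echo; done
python3 - <<'E'
from h import *
fs=[]
for n in('wrist','side'):
    a=eyes.get_image(n);c=eyes.calibration(n);o=get_obs();fs.append(o['force']);cv2.imwrite(f'pics/end_{n}.png',a)
    # side rail / bar geometry predicted at level and at +-0.03 rad
    j=rot([np.cos(.3936),0,0,np.sin(.3936)]);ne=np.array([.5088,.209,0])
    for th in(-.03,0,.03,.06):
        bar=lambda y:ne+j.apply([.09-.18*np.cos(th),y,.1+.18*np.sin(th)])
        print(n,th,[proj(c,bar(y)).round(1).tolist() for y in(-.037,.037)])
print(o['position'],fs)
E
```

```text
position: [0.4467, 0.1443, 0.0892] force: [3.5, 8.7, 10.5] gripper_force: 60.2 
position: [0.4467, 0.1442, 0.0872] force: [2.4, 8.4, 11.7] gripper_force: 60.3 
position: [0.4468, 0.1442, 0.0852] force: [2.7, 8.5, 12.2] gripper_force: 60.4 
wrist -0.03 [[274.4, 356.5], [275.3, 199.1]]
wrist 0 [[274.3, 365.1], [275.2, 203.0]]
wrist 0.03 [[274.5, 374.2], [275.5, 207.3]]
wrist 0.06 [[275.2, 383.9], [276.3, 211.8]]
side -0.03 [[281.0, 202.7], [250.9, 199.8]]
side 0 [[281.0, 200.7], [250.8, 197.9]]
side 0.03 [[281.0, 198.7], [250.8, 195.9]]
side 0.06 [[281.0, 196.7], [250.7, 193.9]]
[0.44676272 0.14423498 0.08525259] [array([ 1.9294462 ,  8.16412199, 12.31071016]), array([ 2.11622146,  7.87247764, 12.61268291])]
```

```bash
python3 - <<'E'
from h import *
a=cv2.cvtColor(cv2.imread('pics/end_wrist.png'),cv2.COLOR_BGR2GRAY)
for u in(268,275,282):print(u,a[180:232:2,u].tolist())
print('row200',a[200,240:312:3].tolist(),'row240',a[240,240:312:3].tolist())
c=eyes.calibration('wrist');j=rot([np.cos(.3936),0,0,np.sin(.3936)]);ne=np.array([.5088,.209,0])
# silhouettes of bar top (z+7mm) ends at level
for th in(-.02,0,.02,.04):
    B=lambda x,y,z:proj(c,ne+j.apply([.09-.18*np.cos(th)+x,y,.1+.18*np.sin(th)+z])).round(1).tolist()
    print(th,'topend',B(0,.037,.007),'l/r at y=.02',B(-.007,.02,0),B(.007,.02,0))
E
```

```text
268 [108, 103, 95, 95, 96, 72, 37, 35, 33, 23, 15, 23, 24, 22, 24, 16, 18, 18, 13, 17, 19, 21, 21, 15, 17, 23]
275 [92, 106, 109, 106, 106, 108, 107, 105, 105, 99, 64, 23, 27, 26, 18, 22, 21, 23, 18, 18, 21, 15, 22, 22, 17, 23]
282 [93, 102, 110, 109, 107, 108, 107, 106, 106, 101, 64, 22, 23, 18, 18, 18, 14, 25, 20, 17, 20, 20, 21, 19, 20, 14]
row200 [187, 188, 181, 152, 17, 16, 14, 14, 9, 15, 28, 64, 63, 64, 64, 64, 65, 66, 65, 65, 88, 98, 99, 99] row240 [191, 191, 188, 181, 157, 116, 24, 13, 22, 19, 19, 23, 14, 19, 16, 18, 21, 64, 180, 169, 161, 163, 178, 181]
-0.02 topend [275.3, 205.7] l/r at y=.02 [257.5, 241.2] [292.5, 241.3]
0 topend [275.3, 208.6] l/r at y=.02 [257.0, 244.8] [292.9, 244.8]
0.02 topend [275.5, 211.6] l/r at y=.02 [256.7, 248.5] [293.5, 248.6]
0.04 topend [275.9, 214.9] l/r at y=.02 [256.6, 252.4] [294.3, 252.5]
```

```bash
python3 - <<'E'
from h import *
def edge(p,lo=45):  # dark run sub-pixel about middle
    return p
for nm,pos,th in(('h1.png',np.array([.59503,.29686,.32704]),1.75),('end_wrist.png',None,0)):
    a=cv2.cvtColor(cv2.imread('pics/'+nm),cv2.COLOR_BGR2GRAY)
    c=dict(eyes.calibration('wrist'));o=get_obs()
    if pos is not None: c['eye']=c['eye']-o['position']+pos
    j=rot([np.cos(.3936),0,0,np.sin(.3936)]);ne=np.array([.5088,.209,0])
    r=np.array([np.cos(th),0,-np.sin(th)])  # towards hinge
    b=np.array([.09,0,.1])-.18*r
    P=lambda x,y,z:proj(c,ne+j.apply(b+[x,y,z])).round(1).tolist()
    print(nm,'pred ends top',P(0,.037,.007),P(0,-.037,.007),'sides y=.02',P(-.007,.02,0),P(.007,.02,0))
    v=int(P(0,.02,0)[1]);print('row',v,a[v,248:302].tolist());
    e=int(P(0,.037,.007)[1]);print('col',e-16,a[e-16:e+8,272].tolist())
E
```

```text
h1.png pred ends top [273.1, 177.3] [272.7, 299.3] sides y=.02 [260.6, 204.1] [285.4, 204.2]
row 204 [144, 164, 181, 188, 189, 189, 188, 188, 186, 181, 158, 98, 30, 15, 15, 12, 15, 11, 14, 17, 16, 22, 17, 20, 18, 21, 18, 20, 18, 16, 11, 9, 6, 18, 63, 121, 156, 164, 164, 165, 166, 166, 167, 167, 167, 166, 166, 167, 167, 167, 167, 167, 166, 167]
col 161 [100, 99, 94, 96, 94, 93, 92, 92, 83, 68, 40, 16, 8, 21, 26, 23, 20, 17, 21, 25, 20, 21, 19, 19]
end_wrist.png pred ends top [275.3, 208.6] [274.4, 377.0] sides y=.02 [257.0, 244.8] [292.9, 244.8]
row 244 [189, 188, 187, 185, 184, 180, 175, 166, 139, 82, 28, 19, 12, 17, 14, 15, 14, 19, 14, 21, 17, 16, 22, 23, 22, 24, 22, 21, 20, 21, 22, 23, 26, 16, 19, 22, 10, 23, 21, 19, 18, 20, 20, 41, 75, 102, 106, 101, 102, 104, 104, 103, 107, 114]
col 192 [102, 103, 102, 102, 101, 99, 93, 82, 55, 26, 22, 28, 28, 26, 22, 20, 21, 14, 20, 24, 25, 16, 21, 17]
```

Three checks agree on θ ≈ 0.005–0.01: the grip offset, the bar-end edge in the wrist view, and the handle force. A last 1.5 mm, then hold still and hand in.

```bash
python3 steer.py '[0,0,0.0007,0,0,0,0,0,0.0014,0,0,0,0,0,0.0014,0,0,0,0,0,0.0014,0,0,0]'; python3 steer.py '[0,0,0,0,0,0,0,0,0,0,0,0,0,0,0,0,0,0]'
python3 - <<'E'
from h import *
a=cv2.cvtColor(eyes.get_image('wrist'),cv2.COLOR_BGR2GRAY);print(a[192:208,272].tolist(),get_obs()['position'])
print(env.finish_job())
E
```

```text
time_s: 16.7
position: [0.4468, 0.1443, 0.0839]
ee_rot: [0.001, 0.38, 0.925, 0.002]
force: [1.3, 8.0, 13.5]
finger_gap: 0.134
gripper_force: 60.5
time_s: 17.0
position: [0.4468, 0.1443, 0.0839]
ee_rot: [0.001, 0.38, 0.925, 0.002]
force: [2.1, 8.7, 13.2]
finger_gap: 0.138
gripper_force: 60.5
[102, 103, 103, 102, 103, 101, 94, 83, 55, 21, 22, 25, 26, 27, 28, 20] [0.44678768 0.14429276 0.08391698]
the job is handed in; nothing more can be done
None
```

I handed the job in at 17 s: the larger connector is seated in the nest and released, and the gripper still holds the lever at level, to within about 0.01 rad by my measurements; the result of the judging was not shown.

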